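# Clear the die-head case and hold its lid half open

### The job

I need to look into the steel die-head case, but a pipe coupling has been left standing on its lid. First take the coupling off and stand it on end in the shallow steel tray, setting it down rather than dropping it; then raise the lid, which has a pull bar in front, to 45 degrees without ever letting it drop, and leave the other things on the bench where they are. Nothing else keeps the lid up, so finish while still holding it at 45 degrees with the gripper's fingers.

Things in the scene. Friction and masses are not known exactly. Their poses are not given: they have to be found in the camera images.
- chest: Die-head case: a fixed grey sheet-steel box, 200 mm deep (its x), 260 mm wide (its y), 121 mm high. Origin at the centre of its underside, on the bench; its -x side is the front (roughly towards the robot), z up. The lid lies on top; with the lid shut the lid's upper face is 126 mm above the bench.
- lid (a joint): Angle of the case's lid in rad: 0 shut, growing as the front edge rises (45 degrees = 0.785), stopped at 1.3. The hinge runs along the case's y axis at its far (+x) upper rim. Nothing holds the lid: it falls shut from any angle. The lid weighs about 0.6 kg (0.4 to 0.85).
- lid_bar (a point): Middle of the lid's pull bar, on the bar's centre line: a round steel bar 12 mm thick and 120 mm long, parallel to the case's y axis, held by two 12 mm arms at its ends 55 mm in front of the lid's front edge. 255 mm from the hinge line, level with the lid, 127 mm above the bench when shut, open space above, below and on both sides of it. Moves with the lid.
- lid_hinge (a point): Middle of the lid's hinge line, 121 mm above the bench, at the far upper rim of the case (100 mm along the case's +x from its centre). The bar's centre line lies 6 mm above this line's height when shut, 255 mm in front of it, and runs round it in a circle.
- coupling_mid (a point): Centre (half-way up) of the loose steel pipe coupling: a plain tube 48 mm outside, 34 mm inside diameter, 55 mm high, about 0.35 kg (0.25 to 0.5). It starts standing on end on the lid. z along its axis; its centre is 27.5 mm above what it stands on.
- tray: Shallow dark-steel tray fixed on the bench, 180 mm (its x) by 160 mm (its y), 25 mm high, walls 4 mm thick, open on top and empty; its inner floor is 4 mm above the bench. Origin at the centre of its underside.
- oil_bottle: Bystander: white plastic bottle with a black cap, 56 mm diameter, 150 mm high, loose. Origin at its underside's centre.
- cup: Bystander: white cup, 76 mm rim diameter, 90 mm high, loose. Origin at its underside's centre.
- elbow: Bystander: dark steel pipe elbow about 75 by 42 by 61 mm, loose. Origin at the centre of the underside of its upright leg.
- tape: Bystander: yellow tape measure, 70 by 40 by 65 mm, loose, upright. Origin at its underside's centre.
Not all that is in view belongs to the job. What is shaped like the part that bears coupling_mid but green or purple is not meant.

How it is judged:
By the outcome, as a careful person would: the job done as asked, in the order asked, and still so for the second after the job is handed in, while the arm keeps its last pose, push and grip.
It also fails if it takes over 64 s, if anything falls off the work surface, if the arm or the gripper's body presses on something with over 40 N, if the wrist force passes 120 N, or if a joint passes its speed limit or range.

### The arm

A 6-joint arm with a two-finger parallel gripper is mounted at the origin on the work surface. World frame = base frame: x ahead of the robot, y to its left, z up, the work surface at z = 0. Lengths are in m, angles in rad, forces in N, time in s.
With the tool pointing down it reaches from about 0.325 to 0.875 m from the base axis. Payload 4.4 kg.
Tool frame: the origin (TCP) lies on the centre line of the jaws, within the pads' length; the fingertips stand 17 mm ahead of it and the grasp point (between the pads) lies 2 mm behind it; z points along the fingers, y is the line along which they close (so a half turn about z gives the same grasp; the last joint's range is limited). The gripper opens to 85 mm and grips with 20 to 120 N. Pads are 22 mm wide; open, the fingers measure 114 mm over their backs; the gripper's body (76 mm by 85 mm) begins 54 mm behind the grasp point. The pads swing forward as they close: fully open they stand 13 mm farther back than shut.
Start: joints at [-1.44, 0.207, 1.542, -0, 1.393, -0.15], TCP at [0.159, -0.552, 0.248] pointing down, gripper open.
Joint ranges: [-2.73, 2.73], [-0.86, 2.22], [0.23, 2.46], [-1.11, 4.25], [0.08, 2.63], [-2.82, 2.82]. Speed limits (rad/s): [2.79, 2.79, 3.14, 3.14, 3.14, 3.14].

### API

Orientations are given as a unit quaternion [w, x, y, z].
In Python, from workcell import state, read_camera, get_calibration, order, boxes_of, trace, place_of gives the robot as it stands.
- The arm moves only by the tool servo_tool, never from a script. Its argument "motion" is a list of rows, each a list of 2 entries, a list of its own where there are three numbers: the shift along the tool's x, y, z normalised to -1 to 1, where 1 is 150 mm, then the turn about the tool's z normalised to -1 to 1, where 1 is 45 degrees. A call has 1 to 12 rows; each row is the pose to reach, as a shift and turn from the pose commanded when the call began, along the tool's axes at that moment; what a row does not reach only later rows make up. A row lasts 1/10 s, in which the tool goes at most 50 mm and 8.59 degrees, less where a joint would pass 70% of its speed; a pose out of reach is approached as far as the arm can. A call with a number of a shift or a turn outside -1 to 1 is refused whole. A call with a gripper value outside its range is refused whole. "hand" is the opening, from -1 (shut) to 1 (fully open), set as the call begins (left out, the last holds). The fingers move at their own pace and stop on an object; the grip force is fixed at half the most. Time passes only in rows, so rows that repeat a pose let the fingers close. It gives the time, the measured TCP pose, the force, the opening and the grip force at its end, in the units of the state.
- state(): the state, without advancing time (a new reading comes with each control period).
- read_camera(name): name is "scene" or "top"; returns (picture, depth): 400x640x3 uint8, red, green, blue; 400x640 float32, m along the optical axis (not along the pixel's ray), 0 where there is no reading.
- get_calibration(name): a dict with "fx", "fy", "cx", "cy" (pixels), "D" ([k1, k2, p1, p2, k3] as OpenCV has them; the pictures are not rectified), "R" (3x3) and "t" (3): a world point X has camera coordinates R X + t. Camera axes: x right, y down, z forward; pixel columns grow to the right and rows downward; lengths in m; the calibration is good to about 2 mm. A picture is of the moment at which its call begins. get_calibration takes no time and is no camera call.
- order.close_job(): hands the job in; it is judged then, once.
Trained networks look in the newest picture that a camera, given by its name, has taken for a name from the list of things; names that differ only in an ending like _2 or _b are one class to them, and where a whole thing is asked for, a point or a joint stands for the part that bears it (a point fixed in the world has none). Each returns a list of dicts, best first, with "score" (0 to 1); they miss things now and then, are a little off and sometimes report something else, mostly with a low value. They report only what shows in the picture. A call takes as long as a camera call. They do not tell look-alikes from the thing itself.
- boxes_of(camera, label): "box" ([left, top, right, bottom] in pixels, round what is visible of it).
- trace(camera, label): "region" (400x640 bool, what is visible of it) and "box" ([left, top, right, bottom] in pixels, round what is visible of it).
- place_of(camera, label): "location" ([column, row] in pixels: a listed point, or the origin of a listed thing).
The state is a dict: "clock": time; "q": joint angles; "dq": joint speeds; "effort": joint torques, N m; "tool_pos": TCP position; "tcp_rot": TCP orientation; "wrist_force": force on the tool from outside, world axes, zero at the start; "torque": the same for the moment, N m; "opening": finger opening in m; "gripper_force": force on a finger pad.
Only numpy, scipy, OpenCV 4.12 (cv2) and the standard library are available. Lean on these libraries where they do the work, as an engineer would, in place of code of your own. Each camera call takes 0.05 s, during which the arm holds its last target. There are 200 camera calls.

## Working session

There is one attempt and no reset: what is moved stays moved. The work goes in short steps, Python scripts to look and compute and a tool call to move; the robot and the scene stay as the last step left them, time stands still between calls to the robot, and variables do not carry over. Pictures are saved under pics/ and viewed, at most 10 in all, crops included, and the job is handed in when it is done.

Besides the shell and the picture viewer there is one more tool, called after "Emit:" as a command line: name --argument value ..., lists and objects as JSON in quotes. servo_tool: Moves the arm, as the interface text tells. Its arguments: {"type":"object","properties":{"motion":{"type":"array"},"hand":{"type":"number"}},"required":["motion"]}

```bash
mkdir -p pics; ls
cat > h.py <<'E'
import numpy as np, cv2
from workcell import *
def pt(cam,u,v,d):
    c=get_calibration(cam);K=np.array([[c['fx'],0,c['cx']],[0,c['fy'],c['cy']],[0,0,1]])
    n=cv2.undistortPoints(np.array([[[u,v]]],float),K,np.array(c['D']))[0,0]
    return np.array(c['R']).T@(np.array([n[0]*d,n[1]*d,d])-np.array(c['t']))
def ray(cam,u,v,z):
    a=pt(cam,u,v,0.);b=pt(cam,u,v,1.);return a+(b-a)*(z-a[2])/(b[2]-a[2])
def cloud(cam,dep,mask):
    c=get_calibration(cam);K=np.array([[c['fx'],0,c['cx']],[0,c['fy'],c['cy']],[0,0,1]])
    v,u=np.nonzero(mask&(dep>0));d=dep[v,u]
    n=cv2.undistortPoints(np.stack([u,v],1).astype(float)[:,None],K,np.array(c['D']))[:,0]
    return (np.c_[n*d[:,None],d]-np.array(c['t']))@np.array(c['R'])
E
python3 - <<'E'
from h import *
for cam in ['scene','top']:
    p,d=read_camera(cam);cv2.imwrite(f'pics/{cam}0.png',p[:,:,::-1])
    for l,z in [('coupling_mid',.1535),('lid_bar',.127),('lid_hinge',.121),('tray',0),('chest',0),('oil_bottle',0),('cup',0),('elbow',0),('tape',0)]:
        for r in place_of(cam,l)[:3]:
            print(cam,l,round(r['score'],2),np.round(r['location']),ray(cam,*r['location'],z).round(3))
print(state())
E
```

```text
pics
scene coupling_mid 0.74 [327. 240.] [ 0.735 -0.083  0.153]
scene coupling_mid 0.61 [325. 176.] [0.558 0.039 0.153]
scene coupling_mid 0.6 [360. 178.] [0.625 0.118 0.153]
scene lid_bar 0.81 [360. 152.] [0.533 0.192 0.127]
scene lid_hinge 0.6 [398. 210.] [0.765 0.153 0.121]
scene tray 0.85 [291. 266.] [ 0.677 -0.178  0.   ]
scene chest 0.57 [381. 206.] [0.676 0.176 0.   ]
scene oil_bottle 0.95 [433. 153.] [ 0.615  0.466 -0.   ]
scene cup 0.83 [397. 132.] [0.469 0.428 0.   ]
scene elbow 0.87 [172. 261.] [ 0.451 -0.464  0.   ]
scene tape 0.67 [196. 299.] [ 0.6   -0.461  0.   ]
top coupling_mid 0.69 [335. 182.] [ 0.678 -0.037  0.153]
top coupling_mid 0.63 [294. 243.] [0.484 0.09  0.153]
top coupling_mid 0.6 [286. 196.] [0.631 0.118 0.153]
top lid_bar 0.6 [256. 227.] [0.533 0.214 0.127]
top lid_bar 0.43 [374. 194.] [ 0.644 -0.165  0.127]
top lid_hinge 0.78 [274. 159.] [0.759 0.162 0.121]
top tray 0.98 [374. 197.] [ 0.652 -0.179  0.   ]
top chest 0.63 [272. 188.] [0.679 0.182 0.   ]
top oil_bottle 0.67 [192. 206.] [0.614 0.465 0.   ]
top cup 0.84 [199. 248.] [0.464 0.434 0.   ]
top cup
[... 193 characters left out ...]
: 1.0, 'q': array([-1.44052355e+00,  2.06588586e-01,  1.54149294e+00,  9.63873724e-06,
        1.39349961e+00, -1.50509729e-01]), 'dq': array([ 4.88204289e-04, -8.71639722e-04, -7.21868039e-05,  2.84767166e-04,
        6.82000020e-05,  2.46120934e-03]), 'effort': array([-3.29719187e-04, -3.83062220e+01, -2.91982126e+01, -1.86390321e-04,
        8.66368409e-04, -3.71131691e-06]), 'tool_pos': array([ 0.15932422, -0.55249268,  0.24829151]), 'tcp_rot': array([5.80398027e-06, 9.90161442e-01, 1.39929689e-01, 4.68533884e-06]), 'wrist_force': array([ 0.41073766, -0.14015165, -0.07436336]), 'torque': array([ 0.01049053,  0.02986105, -0.00525594]), 'gripper_force': 0.0, 'opening': 0.08500217294920291}
```

View pics/scene0.png

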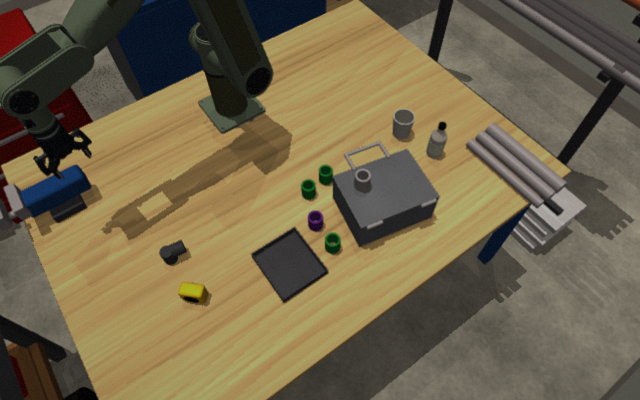

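View pics/top0.png

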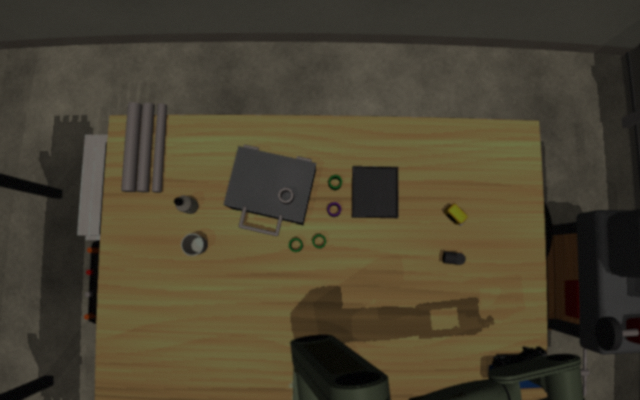

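The grey coupling stands on the lid at scene (362,178) and top (286,195). The green and purple rings are decoys on the bench, and the tray is at top (375,192). I'll refine with depth.

Run:
```python
from h import *
for cam in ['scene','top']:
    p,d=read_camera(cam)
    def seg(l,n=0):
        r=trace(cam,l); return [(x['score'],x['region'],x['box']) for x in r]
    for l in ['chest','tray','lid_bar','coupling_mid','oil_bottle','cup']:
        for s,m,b in seg(l)[:5]:
            if s<.3: continue
            P=cloud(cam,d,m)
            print(cam,l,round(s,2),np.round(b),len(P),P.mean(0).round(3),np.percentile(P[:,2],[2,50,98]).round(3))
            if l in('chest','lid_bar'):
                Q=P[abs(P[:,2]-.126)<.008]
                if len(Q)>20:
                    r=cv2.minAreaRect(Q[:,:2].astype(np.float32)*1000);print('  top rect',r, np.median(Q[:,2]))
            if l=='tray':
                print('  rect',cv2.minAreaRect(P[:,:2].astype(np.float32)*1000))
            if l=='coupling_mid':
                Q=P[P[:,2]>P[:,2].max()-.012]
                print('  top circ',cv2.minEnclosingCircle(Q[:,:2].astype(np.float32)*1000),p[m].mean(0).round())
```

```text
scene chest 0.94 [331. 142. 440. 242.] 6541 [0.695 0.161 0.108] [0.006 0.126 0.133]
  top rect ((653.3135375976562, 182.01893615722656), (266.058837890625, 273.027587890625), 77.97769165039062) 0.12684629719075852
scene tray 0.88 [252. 230. 329. 301.] 3137 [ 0.671 -0.179  0.007] [-0.001  0.005  0.027]
  rect ((664.284912109375, -175.5101776123047), (170.39170837402344, 196.85238647460938), 89.60089874267578)
scene lid_bar 0.63 [333. 145. 439. 227.] 4917 [0.675 0.178 0.124] [0.002 0.127 0.134]
  top rect ((649.0042724609375, 182.617431640625), (266.1138916015625, 264.3913269042969), 78.20831298828125) 0.12688356911078608
scene coupling_mid 0.71 [352. 168. 368. 192.] 327 [0.637 0.117 0.163] [0.129 0.165 0.185]
  top circ ((633.1110229492188, 119.6893539428711), 25.90015411376953) [78. 74. 72.]
scene coupling_mid 0.64 [308. 212. 325. 226.] 244 [ 0.608 -0.038  0.038] [0.005 0.041 0.059]
  top circ ((607.1314086914062, -36.99885940551758), 24.77958106994629) [52. 23. 62.]
scene coupling_mid 0.56 [317. 164. 334. 185.] 270 [0.487 0.093 0.037] [0.001 0.04  0.06 ]
  top circ ((556.56219482421
[... 1173 characters left out ...]
59.]
top coupling_mid 0.65 [289. 236. 299. 250.] 94 [0.481 0.092 0.048] [0.009 0.053 0.061]
  top circ ((480.6131896972656, 93.13272857666016), 23.383760452270508) [43. 63. 29.]
top coupling_mid 0.59 [327. 202. 340. 218.] 158 [ 0.606 -0.034  0.032] [-0.006  0.047  0.059]
  top circ ((603.697509765625, -35.96586227416992), 23.52163314819336) [62. 42. 49.]
top coupling_mid 0.58 [330. 174. 339. 191.] 76 [ 0.694 -0.037  0.045] [0.013 0.052 0.06 ]
  top circ ((696.5056762695312, -37.87574005126953), 22.40612030029297) [28. 50. 22.]
top oil_bottle 0.58 [172. 194. 196. 214.] 343 [0.61  0.457 0.092] [0.01  0.099 0.153]
top cup 0.83 [179. 234. 209. 254.] 497 [0.477 0.439 0.041] [-0.003  0.04   0.092]
```

Emit:
servo_tool --motion '[[[0.1,-0.1,0],-0.1],[[0.2,-0.2,0],-0.2],[[0.35,-0.35,0],-0.35],[[0.5,-0.5,0],-0.5],[[0.65,-0.65,0],-0.65],[[0.8,-0.8,0],-0.8],[[0.9,-0.9,0],-0.9],[[1,-1,0],-1],[[1,-1,0],-1]]' --hand 1

```text
clock: 2.6
tool_pos: [0.2628, -0.3649, 0.2483]
tcp_rot: [-0.0, 0.86, 0.51, 0.0]
wrist_force: [-0.0, -0.4, -1.3]
opening: 0.0856
gripper_force: 0.0
```

```bash
cat >> h.py <<'E'
def to(x,y,z,phi=None):
    s=state();w,a,b,c=s['tcp_rot'];from scipy.spatial.transform import Rotation as Ro
    R=Ro.from_quat([a,b,c,w]).as_matrix();p=s['tool_pos']
    f=np.degrees(np.arctan2(R[1,0],R[0,0]));sh=R.T@(np.array([x,y,z])-p)/.15
    print('t',round(s['clock'],2),'pos',p.round(4),'phi',round(f,2),'shift',sh.round(3),'turn',None if phi is None else round((f-phi)/45,3),'F',s['wrist_force'].round(1),'op',round(s['opening'],4),'g',s['gripper_force'])
E
python3 - <<'E'
from h import *
to(.631,.119,.248,78)
# refine bar + hinge: top camera, points in front of the lid
for cam in ['top','scene']:
    p,d=read_camera(cam);m=np.zeros(d.shape,bool);m[135:245,220:445]=1
    P=cloud(cam,d,m);P=P[abs(P[:,2]-.127)<.008];P=P[(P[:,0]>.48)&(P[:,1]>.03)&(P[:,1]<.33)]
    for yaw in [-12.1]:
        a=np.radians(yaw);e=np.array([np.cos(a),np.sin(a)]);f=np.array([-e[1],e[0]])
        X=P[:,:2]@e;Y=P[:,:2]@f
        print(cam,'x ext',np.percentile(X,[.3,1,99,99.7]),'y ext',np.percentile(Y,[.3,99.7]))
        B=X<X.min()+.03; print('bar y',np.percentile(Y[B],[1,99]),'hist',np.histogram(X,np.arange(X.min(),X.max()+.004,.004))[0])
        E=X.max(); 
    # yaw from side/hinge edges
    L=P[X>X.min()+.07]; print(cv2.minAreaRect(L[:,:2].astype(np.float32)*1000), 'e',e,'f',f)
E
```

```text
t 2.6 pos [ 0.2628 -0.3649  0.2483] phi 61.27 shift [4.009 0.602 0.005] turn -0.372 F [-0.  -0.4 -1.3] op 0.0856 g 0.0
top x ext [0.46464958 0.46766392 0.72852709 0.7326774 ] y ext [0.18275514 0.44380658]
bar y [0.24892494 0.37945158] hist [ 48  48  46   9  10   8   9   8   7   9  10   8   9   7  11  86 100  96
  98 102  98  94 100  97 102  98  99  92  81  83  85  87  90  90  87  88
  81  85  79  96  96  95  97  92  94  99  94  89  99  90  96  90  98  93
  98  96  94  98  90  97  95  91  98  89  95  59  38  24]
((685.931884765625, 173.95960998535156), (263.7562561035156, 201.54725646972656), 77.94754028320312) e [ 0.97778324 -0.20961856] f [0.20961856 0.97778324]
scene x ext [0.46816657 0.47312579 0.73325206 0.73534723] y ext [0.18315269 0.44616636]
bar y [0.24859702 0.37675516] hist [ 16  27  46  22   7   7   7   5   7   8   5   5   8   6  11  47  81  92
  85  76  74  74  67  71  60  84  68  71  68  74  74  61  75  72  85  75
  88  92  97 103  85  94 107  98  97  98  86 103 103  95 100 105  89 111
 100 104 107  96 104  98 106 116  98 108 104 109  50  54   3]
((687.3457641601562, 174.34548950195312), (266.2413330078125, 202.9532928466797), 78.1396255493164) e [ 0.97778324 -0.20961856] f [0.20961856 0.97778324]
```

Emit:
servo_tool --motion '[[[0.1,0.06,0],0],[[0.25,0.15,0],0],[[0.45,0.27,0],0],[[0.65,0.4,0],0],[[0.85,0.5,0],0],[[1,0.6,0],0]]'

```text
clock: 3.3
tool_pos: [0.4143, -0.2792, 0.2483]
tcp_rot: [0.0, 0.862, 0.507, -0.0]
wrist_force: [1.6, -0.2, -0.5]
opening: 0.0853
gripper_force: 0.0
```

Emit:
servo_tool --motion '[[[0.2,0,0],0],[[0.4,0,0],0],[[0.6,0,0],0],[[0.8,0,0],0],[[1,0,0],0]]'

```text
clock: 3.8
tool_pos: [0.4865, -0.1481, 0.2483]
tcp_rot: [0.0, 0.862, 0.507, -0.0]
wrist_force: [-0.5, -0.4, -0.3]
opening: 0.0851
gripper_force: 0.0
```

Emit:
servo_tool --motion '[[[0.2,0,0],0],[[0.4,0,0],0],[[0.6,0,0],0],[[0.8,0,0],0],[[1,0,0],0]]'

```text
clock: 4.3
tool_pos: [0.5594, -0.0167, 0.2482]
tcp_rot: [0.0, 0.862, 0.507, -0.0]
wrist_force: [0.9, -0.9, -0.2]
opening: 0.0856
gripper_force: 0.0
```

Emit:
servo_tool --motion '[[[0.2,0,0],-0.1],[[0.4,0,0],-0.2],[[0.6,0,0],-0.3],[[0.75,0,0],-0.37],[[0.9,0,0],-0.37],[[1,0,0],-0.37],[[1,0,0],-0.37],[[1,0,0],-0.37]]'

```text
clock: 5.1
tool_pos: [0.6308, 0.114, 0.2479]
tcp_rot: [0.0, 0.779, 0.627, -0.001]
wrist_force: [-0.1, -0.1, 1.0]
opening: 0.0856
gripper_force: 0.0
```

Run:
```python
from h import *
to(.631,.119,.155,78)
p,d=read_camera('scene');cv2.imwrite('pics/s1.png',cv2.resize(p[90:290,230:480,::-1],None,fx=3,fy=3))
m=trace('scene','coupling_mid')
for r in m:
    P=cloud('scene',d,r['region']);print(r['score'],P.mean(0),r['box'])
```

```text
t 5.1 pos [0.6308 0.114  0.2479] phi 77.69 shift [ 0.034 -0.005  0.619] turn -0.007 F [-0.1 -0.1  1. ] op 0.0856 g 0.0
0.83 [ 0.70336668 -0.03975361  0.03662234] [326.7, 230.9, 343.9, 251.9]
0.73 [0.48503288 0.09121606 0.03430193] [316.2, 163.2, 331.6, 186.0]
0.68 [0.63719246 0.11512481 0.16274217] [354.4, 166.3, 369.3, 192.0]
0.68 [ 0.60818731 -0.03864863  0.0352238 ] [307.2, 211.3, 324.3, 227.1]
0.56 [0.49688322 0.01371298 0.03474205] [300.9, 180.2, 315.0, 201.8]
0.17 [ 0.44921975 -0.44981503  0.04619687] [159.9, 240.7, 186.2, 265.1]
```

Emit:
servo_tool --motion '[[[0.03,0,0.06],0],[[0.03,0,0.15],0],[[0.03,0,0.25],0],[[0.03,0,0.35],0],[[0.03,0,0.45],0],[[0.03,0,0.52],0],[[0.03,0,0.57],0],[[0.03,0,0.6],0],[[0.03,0,0.62],0],[[0.03,0,0.62],0],[[0.03,0,0.62],0]]'

```text
clock: 6.3
tool_pos: [0.6322, 0.1194, 0.156]
tcp_rot: [0.0, 0.779, 0.628, 0.001]
wrist_force: [0.1, -0.6, 0.7]
opening: 0.0854
gripper_force: 0.0
```

Emit:
servo_tool --motion '[[[0,0,0],0],[[0,0,0],0],[[0,0,0],0],[[0,0,0],0],[[0,0,0],0],[[0,0,0],0],[[0,0,0],0],[[0,0,0],0]]' --hand -1

```text
clock: 7.1
tool_pos: [0.6322, 0.1194, 0.1561]
tcp_rot: [0.0, 0.779, 0.628, 0.001]
wrist_force: [-0.3, -0.2, 5.7]
opening: 0.0472
gripper_force: 62.5
```

Emit:
servo_tool --motion '[[[0,0,-0.03],0],[[0,0,-0.08],0],[[0,0,-0.16],0],[[0,0,-0.26],0],[[0,0,-0.36],0],[[0,0,-0.43],0],[[0,0,-0.48],0],[[0,0,-0.5],0],[[0,0,-0.5],0]]'

```text
clock: 8.0
tool_pos: [0.6318, 0.1193, 0.2308]
tcp_rot: [0.0, 0.779, 0.628, 0.0]
wrist_force: [0.6, 0.9, -5.3]
opening: 0.0475
gripper_force: 62.3
```

Run:
```python
from h import *
for cam in ['top','scene']:
    p,d=read_camera(cam);b=trace(cam,'tray')
    P=cloud(cam,d,b[0]['region']);P=P[P[:,2]<.035];print(cam,b[0]['score'],b[0]['box'],np.percentile(P,[1,99],axis=0).round(3).tolist())
    F=P[(P[:,2]>.015)];print('rim',cv2.minAreaRect(F[:,:2].astype(np.float32)*1000))
    r=place_of(cam,'tray')[0];print(ray(cam,*r['location'],0.))
to(.66,-.178,.231,90)
```

```text
top 0.74 [354.0, 170.7, 400.9, 216.2] [[0.58, -0.259, -0.004], [0.759, -0.1, 0.029]]
rim ((669.7467041015625, -179.94239807128906), (161.80494689941406, 180.88999938964844), 89.91737365722656)
[ 0.65586196 -0.17779074  0.        ]
scene 0.82 [252.4, 228.1, 330.7, 302.1] [[0.582, -0.259, -0.002], [0.761, -0.101, 0.028]]
rim ((670.9482421875, -178.78265380859375), (161.51766967773438, 183.48309326171875), 89.56578826904297)Traceback (most recent call last):
  File "<stdin>", line 6, in <module>
IndexError: list index out of range
```

Emit:
servo_tool --motion '[[[-0.05,0.03,0],0],[[-0.15,0.1,0],0],[[-0.3,0.2,0],0],[[-0.45,0.3,0],0],[[-0.6,0.4,0],0],[[-0.75,0.5,0],0],[[-0.9,0.6,0],0],[[-1,0.67,0],0]]'

```text
clock: 9.1
tool_pos: [0.6988, -0.0525, 0.2301]
tcp_rot: [0.001, 0.779, 0.627, -0.0]
wrist_force: [0.1, 0.6, -4.1]
opening: 0.0473
gripper_force: 62.4
```

Emit:
servo_tool --motion '[[[-0.1,0,0],0.03],[[-0.25,0,0],-0.05],[[-0.4,0,0],-0.1],[[-0.55,0,0],-0.15],[[-0.7,0,0],-0.2],[[-0.8,0,0],-0.25],[[-0.86,0,0],-0.27],[[-0.89,0,0],-0.27],[[-0.89,0,0],-0.27],[[-0.89,0,0],-0.27]]'

```text
clock: 10.1
tool_pos: [0.6698, -0.1782, 0.2303]
tcp_rot: [-0.0, 0.708, 0.707, 0.0]
wrist_force: [-0.1, 0.4, -4.1]
opening: 0.0473
gripper_force: 62.6
```

Run:
```python
from h import *
to(.67,-.179,.034)
p,d=read_camera('scene')
for r in trace('scene','coupling_mid'):
    P=cloud('scene',d,r['region']);print(round(r['score'],2),P.mean(0).round(3),np.percentile(P[:,2],[1,5,95,99]).round(3),p[r['region']].mean(0).round())
cv2.imwrite('pics/s2.png',cv2.resize(p[130:330,200:450,::-1],None,fx=3,fy=3))
```

```text
t 10.1 pos [ 0.6698 -0.1782  0.2303] phi 89.91 shift [-6.000e-03  1.000e-03  1.308e+00] turn None F [-0.1  0.4 -4.1] op 0.0473 g 62.64546275138855
0.8 [0.5   0.012 0.037] [0.003 0.008 0.058 0.059] [16. 51. 19.]
0.77 [ 0.703 -0.04   0.038] [0.002 0.006 0.058 0.059] [26. 65. 26.]
0.65 [0.487 0.094 0.037] [-0.     0.004  0.058  0.062] [27. 65. 27.]
0.63 [0.69  0.162 0.108] [0.    0.017 0.131 0.134] [84. 83. 81.]
0.53 [ 0.678 -0.194  0.238] [0.205 0.21  0.257 0.258] [62. 58. 56.]
0.52 [ 0.609 -0.037  0.037] [0.001 0.006 0.058 0.061] [47. 22. 54.]
```

View pics/s2.png

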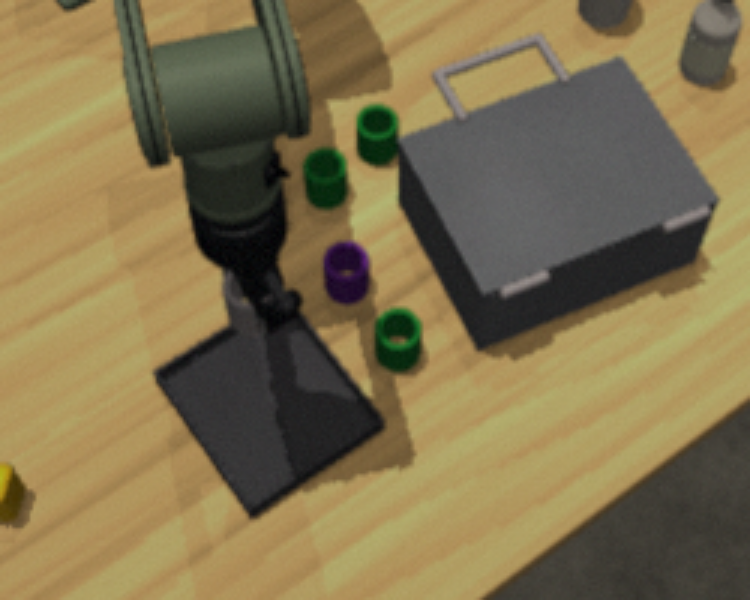

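The coupling is held upright over the tray, at crop (240,300) of the picture. The lid is clear and the other items haven't moved.

Emit:
servo_tool --motion '[[[0,0,0.04],0],[[0,0,0.12],0],[[0,0,0.25],0],[[0,0,0.38],0],[[0,0,0.51],0],[[0,0,0.64],0],[[0,0,0.77],0],[[0,0,0.88],0],[[0,0,0.95],0],[[0,0,1],0],[[0,0,1],0]]'

```text
clock: 11.3
tool_pos: [0.669, -0.1787, 0.0789]
tcp_rot: [-0.001, 0.708, 0.706, -0.0]
wrist_force: [0.4, 0.2, -5.1]
opening: 0.0468
gripper_force: 62.6
```

Emit:
servo_tool --motion '[[[0,0,0.05],0],[[0,0,0.11],0],[[0,0,0.17],0],[[0,0,0.22],0],[[0,0,0.25],0],[[0,0,0.27],0],[[0,0,0.28],0],[[0,0,0.28],0],[[0,0,0.28],0]]'

```text
clock: 12.2
tool_pos: [0.67, -0.1792, 0.0387]
tcp_rot: [0.0, 0.708, 0.706, 0.0]
wrist_force: [-0.3, 0.2, -4.5]
opening: 0.0475
gripper_force: 62.7
```

Expected contact is around z≈0.034, so I'll approach it slowly.

Emit:
servo_tool --motion '[[[0,0,0.005],0],[[0,0,0.01],0],[[0,0,0.015],0],[[0,0,0.02],0],[[0,0,0.023],0],[[0,0,0.023],0]]'

```text
clock: 12.8
tool_pos: [0.6696, -0.179, 0.0347]
tcp_rot: [-0.0, 0.708, 0.706, -0.0]
wrist_force: [0.2, 0.1, -3.9]
opening: 0.0475
gripper_force: 62.7
```

Emit:
servo_tool --motion '[[[0,0,0.005],0],[[0,0,0.008],0],[[0,0,0.01],0],[[0,0,0.01],0]]'

```text
clock: 13.2
tool_pos: [0.6698, -0.1791, 0.0342]
tcp_rot: [0.0, 0.708, 0.706, -0.0]
wrist_force: [-2.7, 0.0, 2.4]
opening: 0.0474
gripper_force: 63.0
```

The force turned upward, so the coupling is on the tray floor. Next I release it and raise the arm.

Emit:
servo_tool --motion '[[[0,0,0],0],[[0,0,0],0],[[0,0,0],0],[[0,0,0],0],[[0,0,0],0],[[0,0,0],0]]' --hand 0.7

```text
clock: 13.8
tool_pos: [0.6698, -0.1791, 0.0333]
tcp_rot: [0.0, 0.708, 0.706, 0.0]
wrist_force: [0.1, 0.5, 0.2]
opening: 0.0726
gripper_force: 0.0
```

Emit:
servo_tool --motion '[[[0,0,-0.03],0],[[0,0,-0.1],0],[[0,0,-0.2],0],[[0,0,-0.35],0],[[0,0,-0.5],0],[[0,0,-0.7],0],[[0,0,-0.87],0],[[0,0,-1],0],[[0,0,-1],0]]'

```text
clock: 14.7
tool_pos: [0.6726, -0.1802, 0.19]
tcp_rot: [0.005, 0.708, 0.706, 0.002]
wrist_force: [-0.6, 0.1, 0.6]
opening: 0.0725
gripper_force: 0.0
```

Run:
```python
from h import *
to(.526,.208,.19,78)
p,d=read_camera('scene')
for r in trace('scene','coupling_mid'):
    P=cloud('scene',d,r['region']);print(round(r['score'],2),P.mean(0).round(3),np.percentile(P[:,2],[1,5,95,99]).round(3),p[r['region']].mean(0).round())
cv2.imwrite('pics/s3.png',cv2.resize(p[130:330,200:450,::-1],None,fx=3,fy=3))
```

```text
t 14.7 pos [ 0.6726 -0.1802  0.19  ] phi 89.89 shift [ 2.586 -0.982 -0.02 ] turn 0.264 F [-0.6  0.1  0.6] op 0.0725 g 0.0
0.74 [0.501 0.013 0.037] [0.007 0.009 0.058 0.06 ] [17. 52. 20.]
0.74 [0.486 0.092 0.037] [0.    0.006 0.058 0.061] [24. 62. 25.]
0.53 [ 0.607 -0.038  0.032] [-0.003 -0.     0.057  0.06 ] [54. 29. 55.]
0.5 [ 0.675 -0.181  0.04 ] [0.005 0.008 0.062 0.063] [68. 64. 63.]
```

View pics/s3.png

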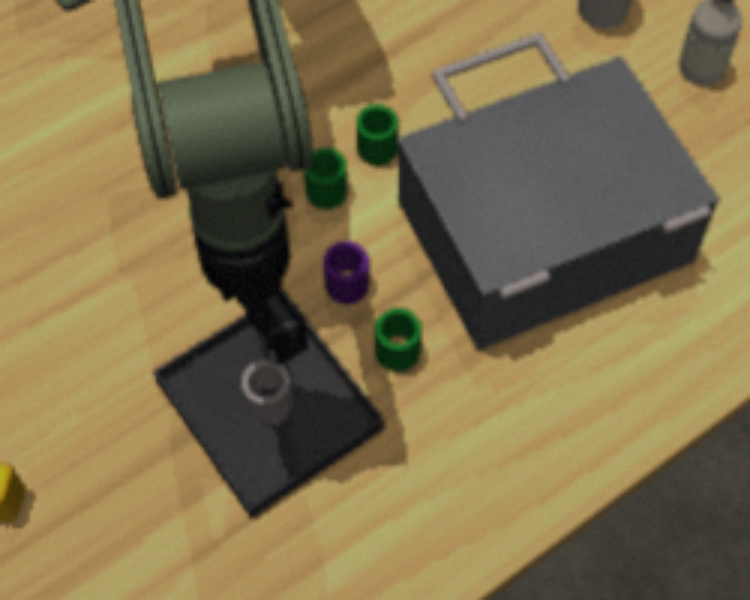

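The coupling stands upright in the middle of the tray, at crop (267,390). Next is the bar.

Emit:
servo_tool --motion '[[[0.07,-0.07,0],0],[[0.2,-0.2,0],0],[[0.4,-0.4,0],0],[[0.6,-0.6,0],0],[[0.8,-0.79,0],0],[[1,-0.98,0],0]]'

```text
clock: 15.4
tool_pos: [0.5203, -0.0274, 0.1813]
tcp_rot: [-0.002, 0.708, 0.706, -0.001]
wrist_force: [0.0, 0.8, 0.8]
opening: 0.0725
gripper_force: 0.0
```

Emit:
servo_tool --motion '[[[0.2,0,0],0],[[0.4,0,0],0],[[0.6,0,0],0],[[0.8,0,0],0],[[1,0,0],0]]'

```text
clock: 15.9
tool_pos: [0.5218, 0.1223, 0.1816]
tcp_rot: [-0.001, 0.708, 0.706, -0.001]
wrist_force: [0.6, 0.1, 0.6]
opening: 0.0729
gripper_force: 0.0
```

Emit:
servo_tool --motion '[[[0.15,0,0],0.05],[[0.3,0,0],0.15],[[0.45,0,0],0.25],[[0.55,0,0],0.27],[[0.59,0,0],0.27],[[0.59,0,0],0.27],[[0.59,0,0],0.27]]'

```text
clock: 16.6
tool_pos: [0.523, 0.2091, 0.1826]
tcp_rot: [-0.0, 0.779, 0.628, -0.001]
wrist_force: [-0.2, 0.2, -0.6]
opening: 0.0727
gripper_force: 0.0
```

Run:
```python
from h import *
to(.526,.208,.129,78)
p,d=read_camera('scene')
cv2.imwrite('pics/s4.png',cv2.resize(p[80:230,270:470,::-1],None,fx=4,fy=4))
```

```text
t 16.6 pos [0.523  0.2091 0.1826] phi 77.74 shift [-0.002  0.021  0.357] turn -0.006 F [-0.2  0.2 -0.6] op 0.0727 g 0.0
```

View pics/s4.png

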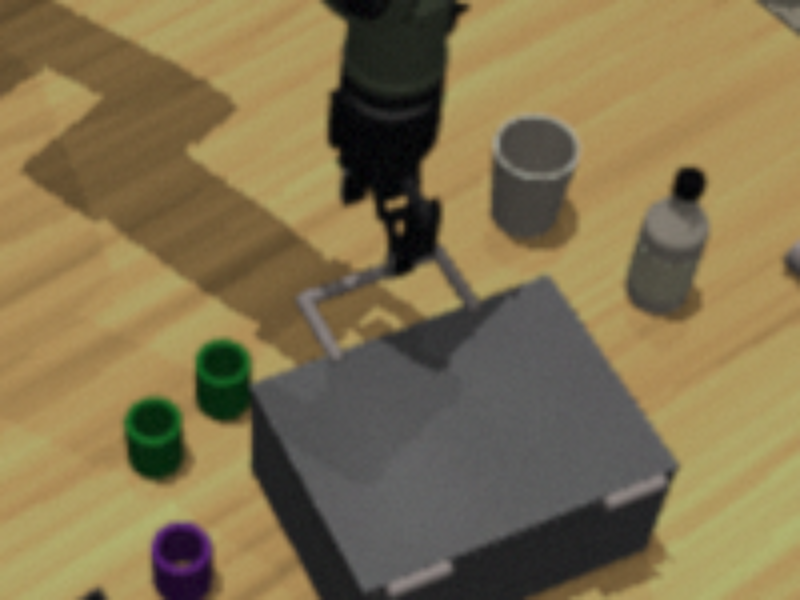

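The gripper is centred over the bar, with the bar at crop (370,275). I'll narrow the fingers before descending so the rear one clears the lid's edge.

Emit:
servo_tool --motion '[[[0,0.02,0],0],[[0,0.02,0],0],[[0,0.02,0],0],[[0,0.02,0],0],[[0,0.02,0.05],0],[[0,0.02,0.12],0],[[0,0.02,0.2],0],[[0,0.02,0.28],0],[[0,0.02,0.34],0],[[0,0.02,0.37],0],[[0,0.02,0.38],0],[[0,0.02,0.38],0]]' --hand 0.05

```text
clock: 17.85
tool_pos: [0.5265, 0.2091, 0.1262]
tcp_rot: [-0.0, 0.779, 0.628, -0.0]
wrist_force: [0.3, 0.4, 0.6]
opening: 0.0451
gripper_force: 0.0
```

Emit:
servo_tool --motion '[[[0,0,0],0],[[0,0,0],0],[[0,0,0],0],[[0,0,0],0],[[0,0,0],0],[[0,0,0],0],[[0,0,0],0],[[0,0,0],0]]' --hand -1

```text
clock: 18.65
tool_pos: [0.5247, 0.2097, 0.127]
tcp_rot: [-0.001, 0.779, 0.628, -0.001]
wrist_force: [-5.9, 2.0, 5.0]
opening: 0.0098
gripper_force: 58.5
```

Run:
```python
from h import *
to(.526,.208,.125,78)
s=state();a=np.radians(-12.1);e=np.array([np.cos(a),np.sin(a)])
p=s['tool_pos']; r=np.hypot(.255,.006);a0=np.arctan2(.006,.255)
for t in np.arange(0,46,5):
    t=np.radians(t);print(round(np.degrees(t)),'y',round((.255-r*np.cos(a0+t))/.15,3),'-z',round((r*np.sin(a0+t)-.006)/.15,3))
```

```text
t 18.65 pos [0.5247 0.2097 0.127 ] phi 77.75 shift [-0.009  0.011  0.013] turn -0.006 F [-5.9  2.   5. ] op 0.0098 g 58.45563232898712
0 y 0.0 -z 0.0
5 y 0.01 -z 0.148
10 y 0.033 -z 0.295
15 y 0.068 -z 0.439
20 y 0.116 -z 0.579
25 y 0.176 -z 0.715
30 y 0.248 -z 0.845
35 y 0.33 -z 0.968
40 y 0.423 -z 1.083
45 y 0.526 -z 1.19
```

Emit:
servo_tool --motion '[[[0,-0.012,-0.03],0],[[0,-0.013,-0.06],0],[[0,-0.01,-0.104],0],[[0,-0.005,-0.148],0],[[0,0,-0.192],0],[[0,0.007,-0.236],0],[[0,0.015,-0.28],0],[[0,0.024,-0.324],0],[[0,0.035,-0.367],0],[[0,0.045,-0.411],0],[[0,0.053,-0.439],0],[[0,0.053,-0.439],0]]'

```text
clock: 19.85
tool_pos: [0.5342, 0.2076, 0.1928]
tcp_rot: [-0.0, 0.779, 0.628, 0.0]
wrist_force: [0.9, 3.2, -4.5]
opening: 0.01
gripper_force: 58.4
```

Run:
```python
from h import *
to(.526,.208,.125,78)
s=state();print((s['tool_pos']-[.5247,.2097,.1265])/.15)
p,d=read_camera('scene')
cv2.imwrite('pics/s5.png',cv2.resize(p[80:230,270:470,::-1],None,fx=4,fy=4))
```

```text
t 19.85 pos [0.5342 0.2076 0.1928] phi 77.73 shift [-0.009 -0.054  0.452] turn -0.006 F [ 0.9  3.2 -4.5] op 0.01 g 58.416704535484314
[ 0.06317984 -0.01420562  0.44193797]
```

View pics/s5.png

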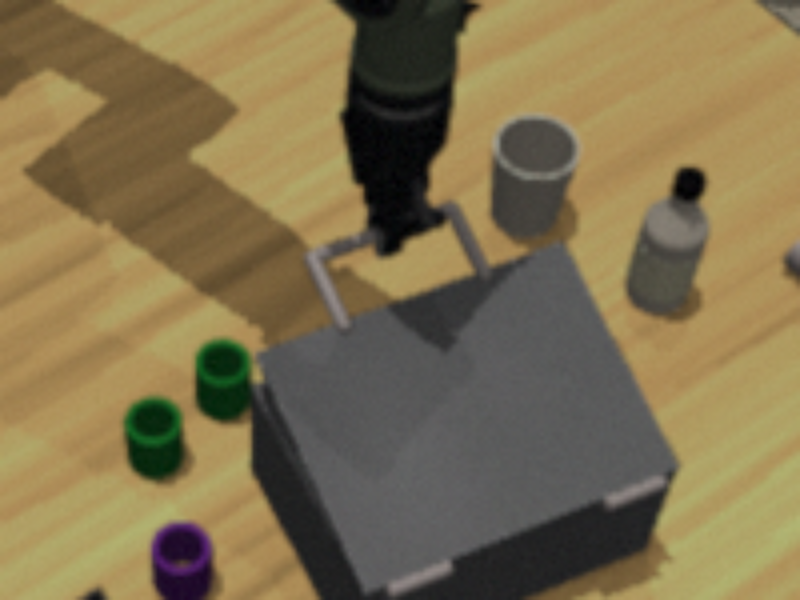

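The lid is about 15 degrees up, with the bar gripped at crop (385,240). I'll carry on along the arc.

Emit:
servo_tool --motion '[[[0,0.009,-0.028],0],[[0,0.018,-0.057],0],[[0,0.033,-0.099],0],[[0,0.048,-0.14],0],[[0,0.065,-0.182],0],[[0,0.083,-0.222],0],[[0,0.108,-0.276],0],[[0,0.129,-0.316],0],[[0,0.15,-0.355],0],[[0,0.165,-0.381],0],[[0,0.18,-0.406],0],[[0,0.18,-0.406],0]]'

```text
clock: 21.1
tool_pos: [0.5596, 0.2021, 0.2541]
tcp_rot: [-0.001, 0.778, 0.628, -0.001]
wrist_force: [-1.9, 4.7, -1.7]
opening: 0.0095
gripper_force: 58.5
```

Emit:
servo_tool --motion '[[[0,0.016,-0.025],0],[[0,0.032,-0.05],0],[[0,0.057,-0.087],0],[[0,0.082,-0.123],0],[[0,0.109,-0.158],0],[[0,0.137,-0.193],0],[[0,0.175,-0.238],0],[[0,0.205,-0.271],0],[[0,0.236,-0.303],0],[[0,0.257,-0.324],0],[[0,0.278,-0.345],0],[[0,0.278,-0.345],0]]'

```text
clock: 22.3
tool_pos: [0.5994, 0.1936, 0.3072]
tcp_rot: [-0.002, 0.778, 0.628, -0.001]
wrist_force: [-8.3, 5.1, 4.3]
opening: 0.0095
gripper_force: 58.7
```

Run:
```python
from h import *
to(.526,.208,.125,78)
a=np.radians(-12.1);e=np.array([np.cos(a),np.sin(a)]);f=np.array([-e[1],e[0]])
s=state();X=s['tool_pos'][:2]@e;z=s['tool_pos'][2]
print('angle est',np.degrees(np.arctan2(z+.001-.121,.7245-X))-1.35, 'r',np.hypot(z+.001-.121,.7245-X))
for cam in ['scene','top']:
    p,d=read_camera(cam)
    m=np.zeros(d.shape,bool);m[90:245,215:450]=1
    P=cloud(cam,d,m);x=P[:,:2]@e;y=P[:,:2]@f
    k=(x>.53)&(x<.72)&(y>.2)&(y<.425)&(P[:,2]>.13)
    # robust plane-angle fit
    A=np.c_[x[k],P[k,2]];
    for _ in range(8):
        c=np.polyfit(A[:,0],A[:,1],1);r=A[:,1]-np.polyval(c,A[:,0]);A=A[abs(r)<max(.004,1.5*np.median(abs(r)))]
    print(cam,len(A),'lid angle',np.degrees(np.arctan(-c[0])),'z at hinge',np.polyval(c,.7245))
    if cam=='scene':cv2.imwrite('pics/s6.png',cv2.resize(p[60:260,220:470,::-1],None,fx=3,fy=3))
```

```text
t 22.3 pos [0.5994 0.1936 0.3072] phi 77.79 shift [-0.01  -0.493  1.217] turn -0.005 F [-8.3  5.1  4.3] op 0.0095 g 58.74610126018524
angle est 44.92880125778855 r 0.2590418352502389
scene 2232 lid angle 45.644642466890005 z at hinge 0.1276042307005112
top 283 lid angle 72.77029741181558 z at hinge 0.05017876243902286
```

View pics/s6.png

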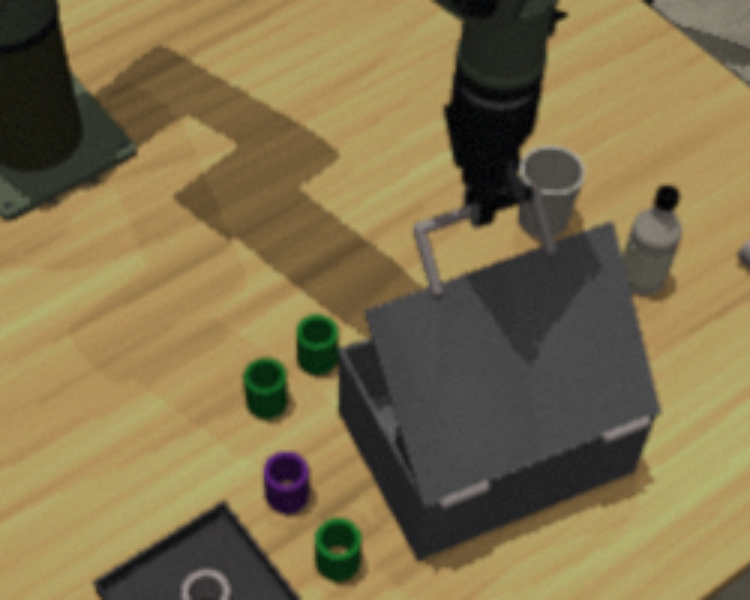

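The lid is at about 45 degrees, with the bar still held at crop (485,205) and the coupling in the tray at (205,590). I'll let it settle and check that it holds.

Emit:
servo_tool --motion '[[[0,0,0],0],[[0,0,0],0],[[0,0,0],0],[[0,0,0],0],[[0,0,0],0],[[0,0,0],0],[[0,0,0],0],[[0,0,0],0]]'

```text
clock: 23.2
tool_pos: [0.5989, 0.1937, 0.3068]
tcp_rot: [-0.002, 0.778, 0.628, -0.001]
wrist_force: [-7.8, 5.5, 4.8]
opening: 0.0099
gripper_force: 58.7
```

Run:
```python
from h import *
a=np.radians(-12.1);e=np.array([np.cos(a),np.sin(a)]);f=np.array([-e[1],e[0]])
p,d=read_camera('scene');m=np.zeros(d.shape,bool);m[90:245,215:450]=1
P=cloud('scene',d,m);x=P[:,:2]@e;y=P[:,:2]@f
k=(x>.55)&(x<.71)&(y>.2)&(y<.425)&(P[:,2]>.13);A=np.c_[x[k],P[k,2]]
for _ in range(8):
    c=np.polyfit(A[:,0],A[:,1],1);r=A[:,1]-np.polyval(c,A[:,0]);A=A[abs(r)<.006]
ang=np.degrees(np.arctan(-c[0]));s=state();print(len(A),ang,s['wrist_force'],s['gripper_force'],s['tool_pos'])
for r in trace('scene','coupling_mid'):
    Q=cloud('scene',d,r['region']);print(Q.mean(0).round(3))
if abs(ang-45)<1.2 and s['gripper_force']>40: print(order.close_job())
```

```text
579 52.702426636797284 [-7.28116834  4.80174641  3.9191483 ] 58.73474299907684 [0.59892199 0.19365441 0.30671855]
[0.486 0.092 0.038]
[ 0.702 -0.04   0.036]
[ 0.609 -0.039  0.036]
[ 0.675 -0.18   0.042]
[0.497 0.012 0.033]
```

That fit latched onto only 579 stray points, so I'll refit with the hinge geometry as a starting guess.

Run:
```python
from h import *
a=np.radians(-12.1);e=np.array([np.cos(a),np.sin(a)]);f=np.array([-e[1],e[0]])
p,d=read_camera('scene');m=np.zeros(d.shape,bool);m[90:245,215:450]=1
P=cloud('scene',d,m);x=P[:,:2]@e;y=P[:,:2]@f
k=(x>.55)&(x<.72)&(y>.2)&(y<.425)&(P[:,2]>.13);A0=np.c_[x[k],P[k,2]]
c=np.array([-1.,.128+.7245])
for _ in range(10):
    r=(A0[:,1]-np.polyval(c,A0[:,0]));A=A0[abs(r)<.010];vx,vy,_,_=cv2.fitLine(A.astype(np.float32),cv2.DIST_HUBER,0,.001,.001).ravel(),0,0,0
    c=np.array([vx[1]/vx[0],vx[3]-vx[1]/vx[0]*vx[2]])
ang=np.degrees(np.arctan(-c[0]));print(len(A),len(A0),ang)
if len(A)>1200 and abs(ang-45)<1.2 and state()['gripper_force']>40: print(order.close_job())
```

```text
4783 5725 44.610054
the job is handed in; nothing more can be done
None
```

The job is handed in: the coupling stands upright in the steel tray, and the gripper is holding the lid by its bar at about 45 degrees (44.6 in the last camera measurement). I saw no sign that anything else on the bench had moved.

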